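# Find the spare knob that fits the griddle

## Robot

A 6-joint arm with a two-finger parallel gripper is mounted at the origin on the work surface. World frame = base frame: x ahead of the robot, y to its left, z up, the work surface at z = 0. Lengths are in m, angles in rad, forces in N, time in s.
With the tool pointing down it reaches from about 0.275 to 0.725 m from the base axis. Payload 15.9 kg.
Tool frame: the origin (TCP) lies midway between the tips of the shut fingers; the grasp point (between the pads) lies 19 mm behind it (bot.tcp_to_grasp is the distance from the TCP to the grasp point, in m); z points along the fingers, x is the direction in which the jaws open and shut, and the axes are right-handed (so a half turn about z gives the same grasp; the last joint's range is limited). The gripper opens to 85 mm and grips with 20 to 120 N. Pads are 22 mm wide; open, the fingers measure 114 mm over their backs; the gripper's body (76 mm by 85 mm) begins 54 mm behind the grasp point. The pads swing forward as they close: fully open they stand 13 mm farther back than shut.
Start: joints at [-1.303, 0.213, -0.034, 1.323, 0, 1.571], TCP at [0.132, -0.482, 0.231] pointing down, gripper open.
Joint ranges: [-2.98, 2.98], [-0.74, 1.72], [-1.14, 1.35], [-2.1, 2.04], [-1.57, 1.44], [-3.14, 3.14]. Speed limits (rad/s): [1.89, 1.89, 2.39, 2.57, 3.14, 3.14].

## Interface

Orientations are given as a unit quaternion [x, y, z, w].
In Python, from workcell import bot gives the robot as it stands. The module is installed in compiled form; this text tells all that it offers. Calls block until the motion is done:
- bot.goto(position, orientation): joint-space move of the TCP to a pose.
- bot.move_straight(position, v=0.15, attitude=None, threshold=None): straight line of the TCP; attitude=None keeps the orientation; v is the mean speed in m/s. With threshold (N) it stops when the force on the tool has changed by that much, and returns True; else False.
- bot.move_j(angles): joint-space move.
- bot.move_gripper(opening, effort=None): finger opening in m; effort is the grip in N (None keeps the last); returns when the fingers have stopped.
- bot.dwell(seconds).
- bot.solve_ik(position, orientation): joint angles nearest the present ones, or None.
- bot.get_state(): the state.
- bot.read_camera(name): name is "side" or "top"; returns the picture (400x640x3 uint8, red, green, blue); there is no depth.
- bot.calibration(name): a dict with "mtx" (3x3 intrinsics, pixels), "T" (4x4, takes a point from camera to world coordinates). Camera axes: x right, y up, looking along -z (the intrinsics and any distortion apply to the point x, -y, -z); pixel columns grow to the right and rows downward; lengths in m; the calibration is good to about 2 mm. A picture is of the moment at which its call begins. calibration takes no time and is no camera call.
A pose or a line that the arm cannot do raises bot.IKError and nothing moves.
- bot.job_done(): hands the job in, once; it reports no verdict.
The state is a dict: "t": time; "joint_pos": joint angles; "qd": joint speeds; "joint_torque": joint torques, N m; "tool_pos": TCP position; "tool_rot": TCP orientation; "ft_force": force on the tool from outside, world axes, zero at the start; "ft_torque": the same for the moment, N m; "width": finger opening in m.
Only numpy, scipy, OpenCV 4.12 (cv2) and the standard library are available. Lean on these libraries where they do the work, as an engineer would, in place of code of your own. Each camera call takes 0.05 s, during which the arm holds its last target.

## Task

The griddle has lost one of its three control knobs, and two spares lie on the blue mat. Find out which spare fits by sliding it onto the bare spindle, without forcing one that will not go: leave the one that fits fully home on the spindle with its white pointer line at the red off mark, straight up the slope like the other knobs, and put the one that does not fit in the aluminium tray. Leave everything else where it is.

Things in the scene. Friction and masses are not known exactly. Their poses are not given: they have to be found in the camera images.
- griddle: steel table-top griddle, fixed, 360 mm wide (y), 360 deep (x), 98 high plus a 28 mm rim at sides and back. Origin: centre of its underside; front faces -x. Its front is a panel sloping up 35 degrees away from the robot, 90 mm along the slope, from 46 to 98 mm high, with three control places in a row 110 mm apart: two carry fixed knobs like the spares, one (any of them) is bare
- spindle: bare brass push-to-turn spindle, square to the panel; pushed endwise it gives up to 4 mm against a spring (3 to 9 N) and springs back. Origin: where its axis meets the panel face; z = along the spindle, away from the panel (35 degrees from vertical, leaning to the robot); x = straight up the slope, to the red off mark. Diameter 10 mm, length 20 mm, the last 1.5 mm bevelled to a flat tip 7 mm across
- knob_1: spare knob, black, 40 to 85 g. Origin: centre of its underside; z = its axis, up on the mat. Round skirt 50 mm across, 6 mm thick; on it a grip bar 46 mm long (x), 20 mm wide (y), from 6 to 34 mm above the underside, with a white pointer line along its top to its +x end. Blind bore 24 mm deep in the underside
- knob_2: second spare knob, alike from outside in shape and size, same axes and origin as knob_1. One spare (not told which) has a 12.4 mm bore and slides right home on the 10 mm spindle; the other has a 6 mm bore and is stopped by the spindle's tip, its underside 16 to 20 mm off the panel
- knob_1_mark (a point): tip of the pointer line of knob_1: top of the bar's +x end, 22 mm from the knob's axis and 34 mm above the underside
- knob_2_mark (a point): tip of the pointer line of knob_2: top of the bar's +x end, 22 mm from the knob's axis and 34 mm above the underside
- mat: blue mat, fixed, 240 mm (x) by 170 mm (y), 3 mm thick, left or right of the griddle; the spare knobs lie on it, and a screwdriver along its +y edge. Origin: centre of its underside
- tray: empty open aluminium tray for the knob that does not fit, fixed, 200 mm (x) by 150 mm (y), walls 25 mm high and 3 mm thick, on the other side of the griddle from the mat. Origin: centre of its underside; inner floor 3 mm above it
- screwdriver: screwdriver, 170 mm long, lying along the mat's +y edge; bystander, leave alone
- shaker: steel salt shaker, 44 mm across, 80 mm high, on the left; bystander, leave alone
- spice: amber spice jar with a green lid, 48 mm across, 75 mm high, on the right; bystander, leave alone
- mustard: yellow squeeze bottle, 52 mm across, 150 mm high, beside the griddle towards the back; bystander, leave alone
- mug: blue mug, 80 mm across, 90 mm high, beside the griddle towards the back; bystander, leave alone
- bowl: steel bowl, 150 mm across, 60 mm high, far left; bystander, leave alone
- turner: kitchen turner, 300 mm long, lying across the griddle's cooking plate; bystander, leave alone
There are look-alikes about, which are no part of the job. Leave any purple look-alike of the knob_2 alone.

How it is judged:
By the outcome, as a careful person would: the job done as asked, in the order asked, and still so for the second after the job is handed in, with the robot touching nothing.
It also fails if it takes over 67 s, if anything falls off the work surface, if the arm or the gripper's body presses on something with over 40 N, if the wrist force passes 120 N, or if a joint passes its speed limit or range.

## Working session

There is one attempt and no reset: what is moved stays moved. The work goes in short steps, each a Python script; the robot and the scene stay as the last script left them, time stands still between calls to the robot, and variables do not carry over. Pictures are saved under pics/ and viewed, and the job is handed in when it is done.

```bash
mkdir -p pics
python3 - <<'E'
from workcell import bot
import cv2,numpy as np
for n in("top","side"):
    im=bot.read_camera(n); cv2.imwrite(f"pics/{n}0.png",im[:,:,::-1])
    c=bot.calibration(n); print(n,{k:np.round(v,4).tolist() if hasattr(v,'__len__') else v for k,v in c.items()})
print(bot.get_state())
E
```

```text
top {'mtx': [[362.8974, 0.0, 323.1713], [0.0, 362.8974, 198.2412], [0.0, 0.0, 1.0]], 'T': [[-0.0201, 0.9892, -0.145, 0.3945], [-0.9997, -0.0214, -0.0074, 0.0426], [-0.0104, 0.1448, 0.9894, 1.2889], [0.0, 0.0, 0.0, 1.0]]}
side {'mtx': [[408.0363, 0.0, 321.5094], [0.0, 408.0363, 200.6437], [0.0, 0.0, 1.0]], 'T': [[0.7958, 0.3182, -0.5153, -0.0521], [-0.6056, 0.41, -0.6821, -0.8311], [-0.0058, 0.8548, 0.5189, 0.7494], [0.0, 0.0, 0.0, 1.0]]}
{'t': 0.1, 'joint_pos': array([-1.30301841e+00,  2.13314085e-01, -3.49479714e-02,  1.32349163e+00,
       -6.95530881e-06,  1.57077569e+00]), 'qd': array([ 0.0007881 , -0.00192435,  0.0009489 , -0.00035822,  0.00058063,
        0.00039596]), 'joint_torque': array([ 4.43076951e-04, -6.87247038e+01,  4.87806737e+01,  1.21147514e-02,
        1.73722460e-04, -3.27593364e-05]), 'tool_pos': array([ 0.13221761, -0.48190828,  0.23088128]), 'tool_rot': array([ 7.95175709e-01, -6.06378893e-01, -3.82736758e-04, -2.87503398e-04]), 'ft_force': array([ 0.69378709, -0.17686886,  0.72761796]), 'ft_torque': array([ 0.00819469, -0.02436992,  0.01951789]), 'width': 0.08520172262927146}
```

View pics/top0.png

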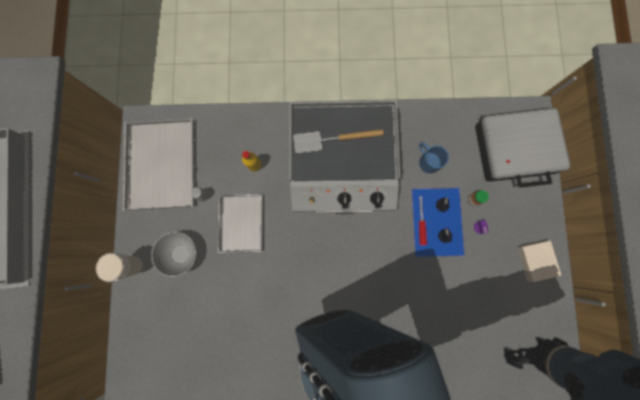

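View pics/side0.png

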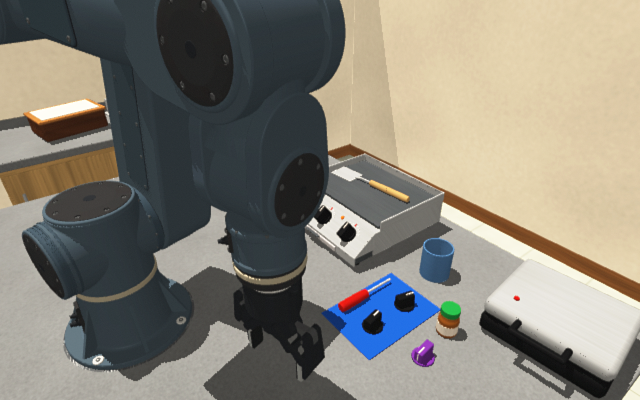

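The top view shows the griddle at (345,155) with the bare spindle at about (311,199) and fixed knobs at (345,200) and (377,199). The mat is at (438,222), with spares at (443,204) and (446,235). A tray is at (241,223), and there is a larger one at (158,165). The purple look-alike is at (481,227). Next I'll crop closer.

Run:
```python
import cv2,numpy as np
t=cv2.imread("pics/top0.png");s=cv2.imread("pics/side0.png")
a=cv2.resize(t[170:260,400:500],None,fx=5,fy=5,interpolation=cv2.INTER_CUBIC)
b=cv2.resize(t[175:215,285:405],None,fx=5,fy=5,interpolation=cv2.INTER_CUBIC)
c=cv2.resize(s[270:370,320:460],None,fx=5,fy=5,interpolation=cv2.INTER_CUBIC)
cv2.imwrite("pics/a.png",a);cv2.imwrite("pics/b.png",b);cv2.imwrite("pics/c.png",c)
```

```text
(no output)
```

View pics/a.png

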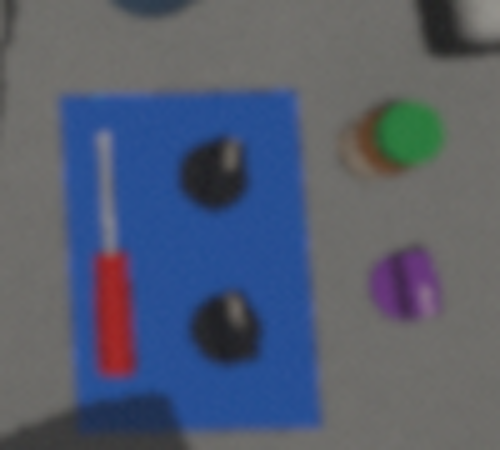

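View pics/b.png

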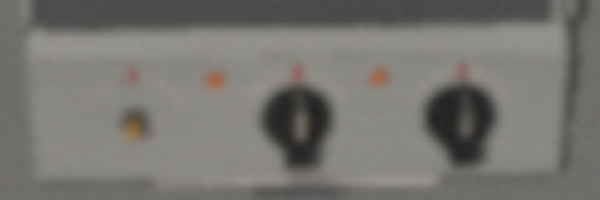

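View pics/c.png

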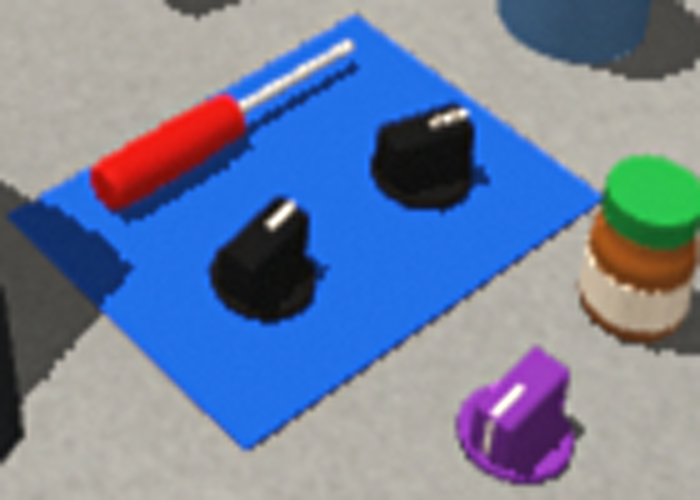

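Candidates:
- **Spares:** black knobs on the mat at (443,204) and (446,235). These two match the description, and the close crop confirms black with a white line.
- **Not spares:** the purple knob at (482,227), and the fixed knobs at (345,200) and (377,199).
- **Tray:** the one at (241,223) is about 57 x 42 px, so roughly 200 x 150 mm. The one at (158,165) is larger and is a decoy.

The arm hides the spindle from the side camera, so I'll swing it aside.

```bash
cat > h.py <<'E'
from workcell import bot
import cv2,numpy as np
from scipy.spatial.transform import Rotation as R
def proj(n,p):
    c=bot.calibration(n);q=np.linalg.inv(c["T"])@np.append(p,1);q=q[:3]*[1,-1,-1];u=c["mtx"]@q
    return u[:2]/u[2]
def ray(n,uv):
    c=bot.calibration(n);d=np.linalg.inv(c["mtx"])@[uv[0],uv[1],1]
    d=c["T"][:3,:3]@(d*[1,-1,-1]);return c["T"][:3,3],d/np.linalg.norm(d)
def onz(n,uv,z):
    o,d=ray(n,uv);return o+d*(z-o[2])/d[2]
def tri(a,b):
    o1,d1=ray("top",a);o2,d2=ray("side",b)
    s=np.linalg.lstsq(np.c_[d1,-d2],o2-o1,rcond=None)[0]
    p,q=o1+d1*s[0],o2+d2*s[1];return (p+q)/2,np.linalg.norm(p-q)
def snap(tag):
    for n in("top","side"):cv2.imwrite(f"pics/{n}{tag}.png",bot.read_camera(n)[:,:,::-1])
E
python3 - <<'E'
from h import *
j=bot.get_state()["joint_pos"].copy(); j[0]=1.3; bot.move_j(j); snap(1); print(bot.get_state()["t"])
t=cv2.imread("pics/top1.png");s=cv2.imread("pics/side1.png")
a=cv2.resize(t[175:215,285:405],None,fx=6,fy=6,interpolation=cv2.INTER_CUBIC)
b=cv2.resize(s[170:270,270:400],None,fx=6,fy=5,interpolation=cv2.INTER_CUBIC)
cv2.imwrite("pics/d.png",np.hstack([a[:,:0].copy(),a]));cv2.imwrite("pics/e.png",cv2.resize(s[170:270,270:400],None,fx=6,fy=6,interpolation=cv2.INTER_CUBIC))
E
```

```text
3.7917
```

View pics/side1.png

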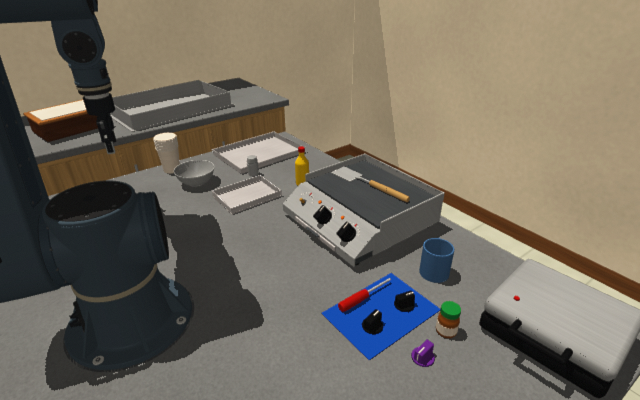

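View pics/d.png

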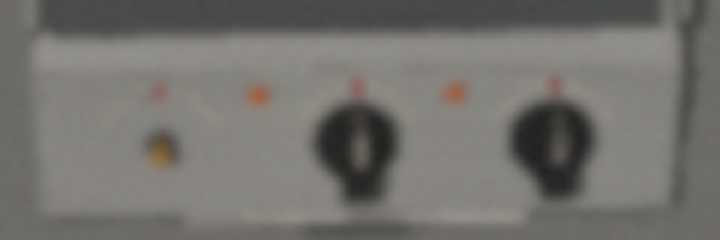

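View pics/e.png

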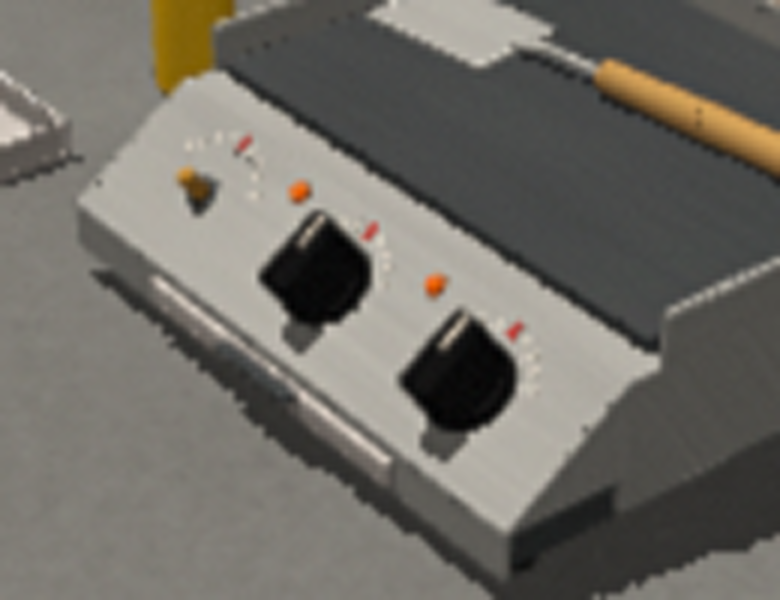

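View pics/top1.png

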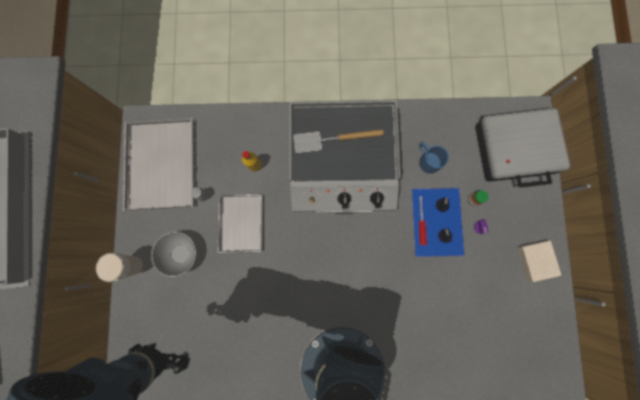

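The arm is now clear of both views. The bare spindle tip is at about (311.5,200.5) in the top view and (301,199.7) in the side view. I'll locate everything by colour centroids.

Run:
```python
from h import *
def comps(im,m,off,minA):
    n,l,st,c=cv2.connectedComponentsWithStats(m.astype(np.uint8),connectivity=8)
    return [(np.round(c[i]+off,2).tolist(),int(st[i,4]),(st[i,:4]+[off[0],off[1],0,0]).tolist()) for i in range(1,n) if st[i,4]>=minA]
for n,(x0,x1,y0,y1) in (("top",(290,400,180,212)),("side",(280,370,180,250))):
    im=cv2.imread(f"pics/{n}1.png").astype(int)[y0:y1,x0:x1]
    up=cv2.resize(im.astype(np.uint8),None,fx=4,fy=4,interpolation=cv2.INTER_CUBIC).astype(int)
    b,g,r=up[...,0],up[...,1],up[...,2]
    ms={"red":(r-g>25)&(abs(g-b)<30)&(r-b<130 if n=="side" else r>0),"br":(r-b>35)&(g-b>12)}
    for k,m in ms.items():
        print(n,k)
        nn,l,st,c=cv2.connectedComponentsWithStats(m.astype(np.uint8))
        for i in range(1,nn):
            if st[i,4]>10:
                u=(c[i]+.5)/4-.5+[x0,y0]; print("  ",np.round(u,2),st[i,4],np.round(up[l==i].mean(0)))
# mat/knobs
for n,(x0,x1,y0,y1) in (("top",(405,470,180,262)),("side",(318,445,268,362))):
    im=cv2.imread(f"pics/{n}1.png")[y0:y1,x0:x1]
    up=cv2.resize(im,None,fx=4,fy=4,interpolation=cv2.INTER_CUBIC).astype(int)
    b,g,r=up[...,0],up[...,1],up[...,2]
    blue=((b-r>50)).astype(np.uint8)
    dark=(up.max(2)<70).astype(np.uint8); white=((up.min(2)>75)&(up.max(2)-up.min(2)<45 if n=="top" else up.min(2)>120)).astype(np.uint8)
    f=blue
    cs,_=cv2.findContours(cv2.morphologyEx(f,cv2.MORPH_CLOSE,np.ones((9,9))),cv2.RETR_EXTERNAL,cv2.CHAIN_APPROX_NONE)
    h=cv2.convexHull(max(cs,key=cv2.contourArea)); q=cv2.approxPolyN(h,4)[0]
    print(n,"mat",np.round([onz(n,(p+.5)/4-.5+[x0,y0],.003)[:2] for p in q],4).tolist())
    inside=cv2.fillPoly(np.zeros_like(f),[q.astype(np.int32)],1)
    for k,m in(("dark",dark),("white",white)):
        m=m*inside
        nn,l,st,c=cv2.connectedComponentsWithStats(m)
        for i in range(1,nn):
            if st[i,4]>30:
                u=(c[i]+.5)/4-.5+[x0,y0];ys,xs=np.where(l==i)
                pc=cv2.PCACompute(np.c_[xs,ys].astype(np.float32),None)
                print("  ",n,k,np.round(u,2),st[i,4],"bbox",((st[i,:4])/4+[x0,y0,0,0]).tolist())
```

```text
top red
   [377.04 188.72] 34 [102. 106. 134.]
   [344.09 189.11] 54 [102. 107. 137.]
   [360.41 190.04] 149 [ 89. 108. 147.]
   [311.17 189.6 ] 31 [103. 108. 136.]
   [327.6  190.56] 165 [ 90. 109. 149.]
top br
   [360.33 190.14] 156 [ 90. 109. 147.]
   [327.6  190.61] 173 [ 90. 110. 149.]
   [311.28 200.4 ] 176 [ 71. 101. 122.]
side red
   [310.28 193.38] 98 [109. 117. 171.]
   [319.41 201.45] 61 [109. 132. 168.]
   [331.23 208.11] 132 [112. 120. 185.]
   [343.42 215.46] 12 [122. 146. 178.]
   [340.66 215.79] 14 [135. 158. 198.]
   [342.02 218.29] 35 [ 99. 121. 159.]
   [355.27 224.66] 129 [107. 114. 178.]
side br
   [299.32 181.72] 656 [ 31. 107. 136.]
   [368.99 182.25] 54 [ 76. 109. 136.]
   [301.43 199.83] 322 [ 54.  97. 126.]
   [319.36 201.45] 232 [ 74. 118. 188.]
   [342.02 216.94] 249 [ 73. 117. 190.]
top mat [[0.3719, -0.4344], [0.371, -0.2647], [0.6109, -0.2648], [0.6109, -0.4339]]
   top dark [441.97 204.81] 1711 bbox [436.75, 198.5, 12.0, 12.75]
   top dark [444.53 235.98] 1726 bbox [438.75, 229.75, 12.75, 12.5]
   top white [420.94 208.79] 883 bbox [419.5, 196.75, 4.5,
[... 177 characters left out ...]
75, 256.5, 11.5, 0.5]
side mat [[0.6112, -0.4358], [0.3692, -0.4361], [0.3701, -0.2646], [0.6111, -0.2645]]
   side dark [404.7  301.89] 5201 bbox [394.25, 291.0, 23.0, 21.25]
   side dark [356.38 304.15] 659 bbox [341.5, 295.25, 29.0, 18.25]
   side dark [359.25 305.2 ] 33 bbox [358.0, 304.75, 3.25, 1.75]
   side dark [350.62 310.38] 38 bbox [349.75, 309.75, 3.5, 2.5]
   side dark [372.96 323.25] 5595 bbox [362.25, 309.75, 22.0, 24.75]
   side white [378.86 284.32] 664 bbox [368.0, 278.0, 22.5, 13.5]
   side white [412.05 292.04] 35 bbox [411.5, 291.75, 2.0, 1.5]
   side white [409.08 293.06] 36 bbox [408.5, 292.75, 2.25, 1.5]
   side white [375.77 312.44] 148 bbox [373.75, 310.5, 5.0, 5.0]
```

Run:
```python
from h import *
f=lambda x,y:np.array([x/5+320-.4,y/5+270-.4])
for nm,a,b,cs in(("far",f(429,124),f(469,113),[(380,130),(455,104),(473,118),(400,155)]),("near",f(267,227),f(297,203),[(222,248),(287,198),(309,211),(258,265)])):
    p,q=onz("side",a,.037),onz("side",b,.037);d=q-p
    print(nm,np.round(p,4),np.round(q,4),"len",np.linalg.norm(d),"yaw",np.degrees(np.arctan2(d[1],d[0])))
    C=np.array([onz("side",f(*c),.037) for c in cs]);print(np.round(C[:,:2],4).tolist(),C.mean(0)[:2])
for nm,a,b in(("far",(445.87,200.47),None),("near",(446.7,231.17),None)):print(nm,"topwhite",onz("top",a,.037)[:2])
for t,s in(((441.97,204.81),(404.7,301.89)),((444.53,235.98),(372.96,323.25))):print("dark",tri(t,s), onz("top",t,.016)[:2])
T=[((377.04,188.72),(355.27,224.66)),((344.09,189.11),(331.23,208.11)),((311.17,189.6),(310.28,193.38)),((360.35,190.1),(342.02,216.94)),((327.6,190.6),(319.36,201.45)),((311.28,200.4),(301.43,199.83))]
for a,b in T:print(np.round(tri(a,b)[0],4),round(tri(a,b)[1],4))
# griddle corners: panel lower edge & top edge
im=cv2.imread("pics/side1.png")
```

```text
far [ 0.5502 -0.3704  0.037 ] [ 0.5713 -0.3772  0.037 ] len 0.022183137183296436 yaw -17.736831653574797
[[0.5283, -0.3587], [0.5706, -0.3687], [0.5702, -0.3807], [0.5237, -0.3762]] [ 0.5482169 -0.3710935]
near [ 0.4419 -0.3706  0.037 ] [ 0.4632 -0.3684  0.037 ] len 0.021377285632328633 yaw 6.034556294037998
[[0.417, -0.3673], [0.4617, -0.3633], [0.4641, -0.3754], [0.4231, -0.3846]] [ 0.44149556 -0.37264979]
far topwhite [ 0.5609164  -0.37382979]
near topwhite [ 0.45469293 -0.36934349]
dark (array([ 0.55065326, -0.36908193,  0.01001177]), np.float64(0.00334174983279678)) [ 0.54857997 -0.3660587 ]
dark (array([ 0.44108851, -0.37077376,  0.00999676]), np.float64(0.004137559019328552)) [ 0.43918257 -0.36757315]
[ 0.598  -0.129   0.0912] 0.0007
[ 0.5988 -0.0188  0.0913] 0.0012
[0.5999 0.0911 0.0916] 0.0003
[ 0.5951 -0.0735  0.0894] 0.0001
[0.5954 0.0364 0.0895] 0.0009
[0.5652 0.0917 0.0801] 0.0
```

The griddle ticks fit very well: 220 mm across, yaw -0.5°, and the spindle foot is at about (0.571, 0.0915, 0.0717). The far knob's yaw is less certain (-9° against -18°), so I'll take one closer look.

Run:
```python
from h import *
s=cv2.imread("pics/side1.png")
a=cv2.resize(s[285:340,385:425],None,fx=10,fy=10,interpolation=cv2.INTER_CUBIC)
b=cv2.resize(s[285:340,355:395],None,fx=10,fy=10,interpolation=cv2.INTER_CUBIC)
im=np.hstack([a,b]); im=np.clip(im.astype(float)*1.8,0,255).astype(np.uint8)
for off,cx,cy,yw in((0,.549,-.3705,-13),(1,.4415,-.3715,7)):
    x0=385 if off==0 else 355
    def P(v): 
        u=proj("side",v);return (int((u[0]-x0+.5)*10+400*off),int((u[1]-285+.5)*10))
    r=R.from_euler('z',yw,degrees=True)
    for z,pts in((.003,[(.025*np.cos(t),.025*np.sin(t)) for t in np.linspace(0,6.3,40)]),(.037,[(.023,.01),(.023,-.01),(-.023,-.01),(-.023,.01),(.023,.01)]),(.037,[(.0,0),(.022,0)])):
        q=[P(r.apply([x,y,0])+[cx,cy,z]) for x,y in pts]
        cv2.polylines(im,[np.array(q)],False,(0,255,0),1)
cv2.imwrite("pics/f.png",im)
```

```text
(no output)
```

View pics/f.png

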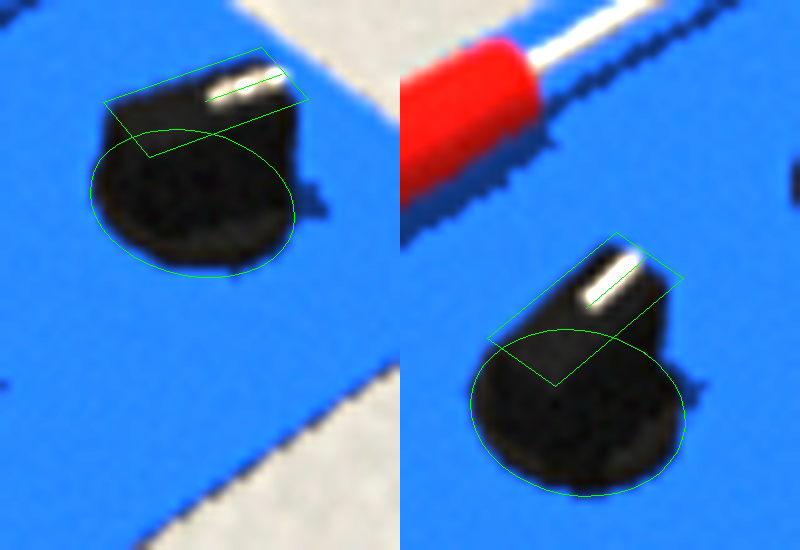

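Both models line up, with far yaw about -13° and near yaw about 7°. Next I'll check IK for both grasp signs.

```bash
cat >> h.py <<'E'
S=np.array([.5713,.0915,.0717]);a35=np.radians(35)
_yaw=R.from_euler('z',-.5,degrees=True)
n=_yaw.apply([-np.sin(a35),0,np.cos(a35)]);u=_yaw.apply([np.cos(a35),0,np.sin(a35)]);v=np.cross(n,u)
RK_panel=np.c_[u,v,n]
M={1:np.array([[0,1,0],[1,0,0],[0,0,-1.]]).T,-1:np.array([[0,-1,0],[-1,0,0],[0,0,-1.]]).T}
def toolq(RK,s): return R.from_matrix(RK@M[s]).as_quat()
def yawK(d): return R.from_euler('z',d,degrees=True).as_matrix()
H=.010
KN={"near":(np.array([.4412,-.3712,.003]),7),"far":(np.array([.549,-.3705,.003]),-13)}
E
python3 - <<'E'
from h import *
for s in(1,-1):
    print(s)
    for k,(p,y) in KN.items():
        for h in(H,.12):
            q=bot.solve_ik(p+[0,0,h],toolq(yawK(y),s));print(k,h,None if q is None else np.round(q,2))
    for h in(0,.03,.08):
        q=bot.solve_ik(S+n*(H+h),toolq(RK_panel,s));print("pan",h,None if q is None else np.round(q,2))
    for rk in(np.eye(3),yawK(90)):
        q=bot.solve_ik([.42,.27,.15],toolq(rk,s));print("tray",None if q is None else np.round(q,2))
for n_,uv in(("c1",(221,195)),("c2",(264,195)),("c3",(264,252)),("c4",(219,252))):print(onz("top",uv,.025))
E
```

```text
1
near 0.01 [-0.7   0.5  -0.2   0.87  0.   -0.82]
near 0.12 [-0.7   0.41 -0.04  1.12  0.   -0.82]
far 0.01 [-0.59  0.66  0.08  0.99  0.   -0.37]
far 0.12 [-0.59  0.59  0.25  1.23  0.   -0.37]
pan 0 [ 0.24  0.06 -0.87  0.05 -0.14  0.2 ]
pan 0.03 [ 0.25 -0.02 -0.87  0.13 -0.15  0.21]
pan 0.08 [ 0.27 -0.14 -0.85  0.27 -0.16  0.23]
tray [ 0.57  0.24 -0.21  1.12  0.    0.57]
tray [ 0.57  0.24 -0.21  1.12  0.   -1.  ]
-1
near 0.01 [-0.7   0.5  -0.2   0.87  0.    2.32]
near 0.12 [-0.7   0.41 -0.04  1.12  0.    2.32]
far 0.01 [-0.59  0.66  0.08  0.99  0.    2.77]
far 0.12 [-0.59  0.59  0.25  1.23  0.    2.77]
pan 0 [ 0.24  0.06 -0.87  0.05 -0.14 -2.94]
pan 0.03 [ 0.25 -0.02 -0.87  0.13 -0.15 -2.93]
pan 0.08 [ 0.27 -0.14 -0.85  0.27 -0.16 -2.91]
tray [ 0.57  0.24 -0.21  1.12  0.   -2.57]
tray [ 0.57  0.24 -0.21  1.12  0.    2.14]
[0.59909347 0.41285668 0.025     ]
[0.59578581 0.26060818 0.025     ]
[0.39664621 0.25990396 0.025     ]
[0.3997756 0.4156469 0.025    ]
```

Sign s=1 works for every pose, and the tray centre is about (0.498, 0.337). I'll grasp the near knob.

```bash
cat >> h.py <<'E'
def pick(k):
    p,y=KN[k];q=toolq(yawK(y),1)
    bot.goto(p+[0,0,.10],q);bot.move_gripper(.05,40)
    bot.move_straight(p+[0,0,H],v=.12)
    bot.move_gripper(0,40);print("w",bot.get_state()["width"],"t",bot.get_state()["t"])
    bot.move_straight(p+[0,0,.12],v=.2)
E
python3 - <<'E'
from h import *
pick("near")
bot.goto(S+n*(H+.06),toolq(RK_panel,1))
snap(2);st=bot.get_state();print(st["t"],st["width"],st["ft_force"],st["tool_pos"],S+n*(H+.06))
s=cv2.imread("pics/side2.png");t=cv2.imread("pics/top2.png")
cv2.imwrite("pics/g.png",np.hstack([cv2.resize(s[140:240,250:350],None,fx=4,fy=4),cv2.resize(t[150:250,260:360],None,fx=4,fy=4)]))
E
```

```text
w 0.019266740184479318 t 8.7083
11.225 0.019278431387459653 [-0.18253447  0.19370365 -0.13619109] [0.53161153 0.0911995  0.12908704] [0.53115118 0.09185037 0.12904064]
```

View pics/g.png

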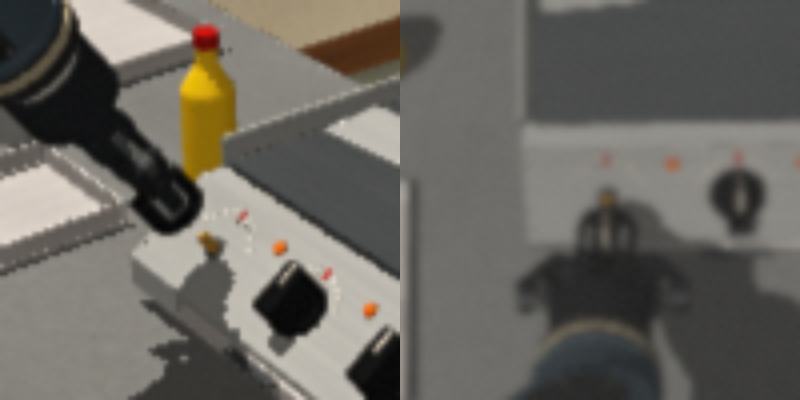

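The knob is held, with its width at 19.3 mm. I'll try it with a light force threshold.

```bash
cat >> h.py <<'E'
def hh():
    st=bot.get_state();d=st["tool_pos"]-S;return d@n-H,d@u,d@v,st["ft_force"]@n,st["t"]
E
python3 - <<'E'
from h import *
bot.move_straight(S+n*(H+.024),v=.08);print(np.round(hh(),4))
r=bot.move_straight(S+n*(H+.001),v=.025,threshold=4);print(r,np.round(hh(),4));print(bot.get_state()["ft_force"],bot.get_state()["ft_torque"])
E
```

```text
[ 2.4000e-02 -1.0000e-04 -2.0000e-04  2.7000e-02  1.1825e+01]
False [ 1.10000e-03  1.00000e-04  0.00000e+00 -2.03580e+00  1.28917e+01]
[ 2.39707235  0.94880038 -0.81260622] [0.22016207 0.35936375 0.13045998]
```

It slid to 1 mm above home at about 2 N, so this one fits. Next I'll seat it, release and look.

Run:
```python
from h import *
r=bot.move_straight(S+n*(H-.004),v=.015,threshold=5);print(r,np.round(hh(),4))
bot.move_gripper(.045);print(np.round(hh(),4))
p=bot.get_state()["tool_pos"]
bot.move_straight(p+n*.08,v=.2)
p2,y2=KN["far"]
bot.goto(np.array([.42,-.3,.16]),toolq(yawK(y2),1))
snap(3);print(bot.get_state()["t"])
s=cv2.imread("pics/side3.png");t=cv2.imread("pics/top3.png")
cv2.imwrite("pics/side3b.png",np.hstack([cv2.resize(s[170:270,280:380],None,fx=4,fy=4,interpolation=cv2.INTER_CUBIC),cv2.resize(t[160:225,290:355],(400,400),interpolation=cv2.INTER_CUBIC)]))
```

```text
True [-8.00000e-04  2.00000e-04 -1.00000e-04 -1.10000e-03  1.31417e+01]
[-9.00000e-04 -4.00000e-04 -0.00000e+00 -6.12000e-02  1.35083e+01]
15.65
```

View pics/side3b.png

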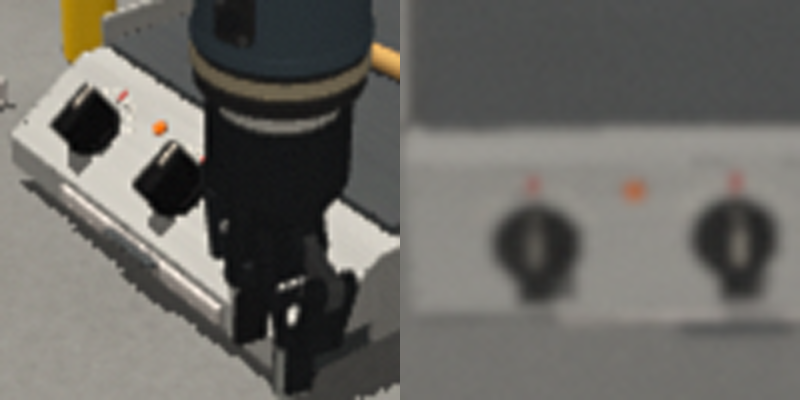

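View pics/side3.png

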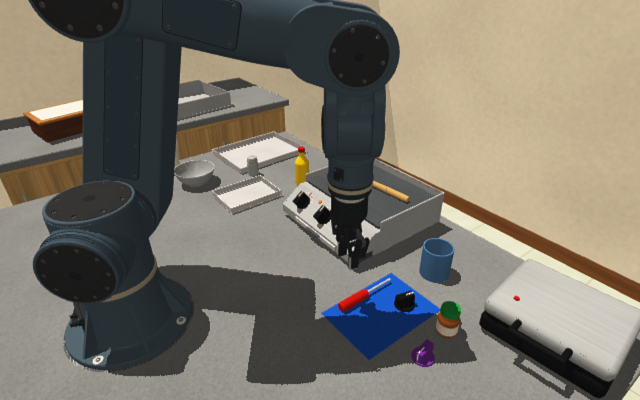

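The knob is seated and looks the same as its neighbour. The other spare now goes to the tray.

Run:
```python
from h import *
pick("far")
p,y=KN["far"];bot.move_straight(p+[0,0,.24],v=.25)
q=toolq(yawK(0),1);c=np.array([.49,.337,0])
bot.goto(c+[0,0,.24],q)
print(bot.get_state()["width"])
bot.move_straight(c+[0,0,.05],v=.2)
r=bot.move_straight(c+[0,0,.003+H-.001],v=.04,threshold=4);print(r,bot.get_state()["tool_pos"])
bot.move_gripper(.045);bot.move_straight(c+[0,0,.2],v=.25)
j=bot.get_state()["joint_pos"].copy();j[0]=1.3;bot.move_j(j)
snap(4);print(bot.get_state()["t"])
s=cv2.imread("pics/side4.png");t=cv2.imread("pics/top4.png")
cv2.imwrite("pics/h.png",np.hstack([cv2.resize(s[170:250,280:360],(400,400),interpolation=cv2.INTER_CUBIC),cv2.resize(t[160:225,290:355],(400,400),interpolation=cv2.INTER_CUBIC)]))
```

```text
w 0.018676185713637865 t 17.825
0.01947676802568144
True [0.48960308 0.33677043 0.01367118]
26.4917
```

View pics/h.png

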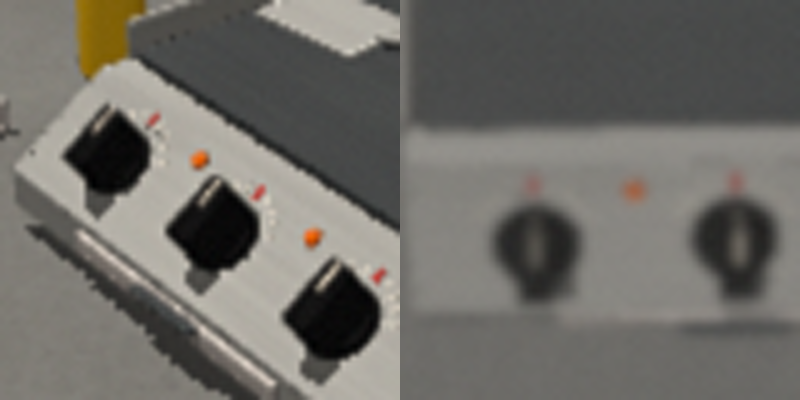

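View pics/side4.png

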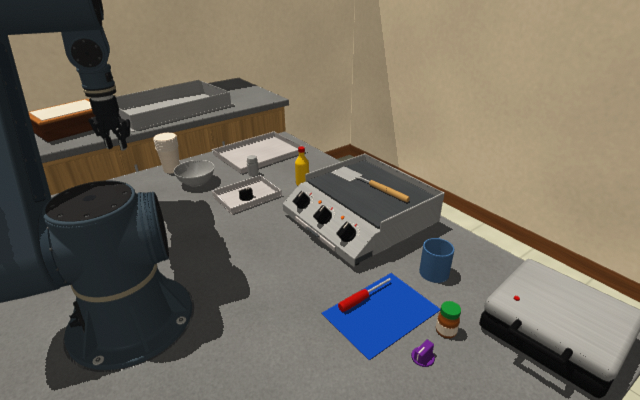

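View pics/top4.png

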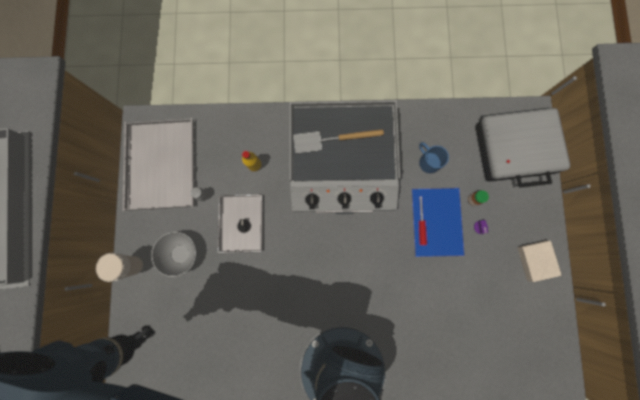

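The views show the knob on the spindle beside the two fixed ones, and the other spare in the tray at (244,226) in the top view. I'll compare the installed knob's pointer line with the fixed ones.

Run:
```python
from h import *
x0,y0,k=285,180,8
s=cv2.imread("pics/side4.png")[y0:245,x0:365]
up=cv2.resize(s,None,fx=k,fy=k,interpolation=cv2.INTER_CUBIC)
g=up.min(2);dark=(up.max(2)<75).astype(np.uint8)
nn,l,st,c=cv2.connectedComponentsWithStats(dark)
for i in range(1,nn):
    if st[i,4]<5000: continue
    m=(l==i).astype(np.uint8);cs,_=cv2.findContours(m,0,1);hull=cv2.fillPoly(m*0,[cv2.convexHull(cs[0])],1)
    w=(hull>0)&(up.min(2)>95)
    n2,l2,s2,c2=cv2.connectedComponentsWithStats(w.astype(np.uint8));j=1+np.argmax(s2[1:,4])
    ys,xs=np.where(l2==j);a=np.c_[xs,ys]/k+[x0-.45,y0-.45]
    mu,vec=cv2.PCACompute(a.astype(np.float32),None);t=(a-mu)@vec[0];
    if vec[0][0]<0: vec=-vec;t=-t
    base=S+ (-v*0) ; 
    o=np.array([0,-.11,-.22])[np.argmin([abs(proj("side",S+n*.02+d*v)[0]-mu[0,0]) for d in(0,-.11,-.22)])]
    P0=S+o*v+n*.034
    def hit(uv):
        O,D=ray("side",uv);D2=O+D*((P0-O)@n)/(D@n)-P0;return np.round([D2@u*1e3,D2@v*1e3],1)
    A,B=hit(mu[0]+vec[0]*t.min()),hit(mu[0]+vec[0]*t.max())
    print("dark",np.round(c[i]/k+[x0,y0],1),st[i].tolist(),"line (u,v mm)",A,B,"ang",np.degrees(np.arctan2(*(B-A)[::-1])), hit(mu[0]))
```

```text
dark [343.9 194.3] [172, 0, 468, 317, 62585] line (u,v mm) [124.7 105.2] [132.9  89.9] ang -61.81101892542622 [128.7  97.8]
dark [302.  201.4] [63, 99, 137, 139, 11880] line (u,v mm) [ 2.9 -1.3] [13.6 -0.7] ang 3.209486317791987 [ 7.4 -1. ]
dark [323.1 216.2] [227, 207, 147, 164, 13817] line (u,v mm) [ 4.1 -0.8] [21.1 -0.1] ang 2.3579059707169034 [12.6 -0.5]
dark [308.5 232.6] [8, 282, 317, 238, 11904] line (u,v mm) [-75.  -92.9] [ -76.7 -152.2] ang -91.64209367740875 [ -76.  -127.7]
dark [346.9 233.4] [414, 337, 154, 165, 15424] line (u,v mm) [ 3.4 -0.6] [21.6 -0.3] ang 0.9443504035796332 [12.6 -0.4]
```

Run:
```python
from h import *
s=cv2.imread("pics/side4.png")
im=cv2.resize(s[185:245,288:362],None,fx=10,fy=10,interpolation=cv2.INTER_CUBIC)
def P(w):
    p=proj("side",w);return [int((p[0]-288+.5)*10),int((p[1]-185+.5)*10)]
for d in(0,-.11,-.22):
    for h,pts in((0.0,[(.025*np.cos(t),.025*np.sin(t)) for t in np.linspace(0,6.3,40)]),(.034,[(0,0),(.022,0)])):
        cv2.polylines(im,[np.array([P(S+d*v+n*h+x*u+y*v) for x,y in pts])],False,(0,255,0),1)
cv2.imwrite("pics/i.png",np.clip(im*1.3,0,255).astype(np.uint8))
```

```text
(no output)
```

View pics/i.png

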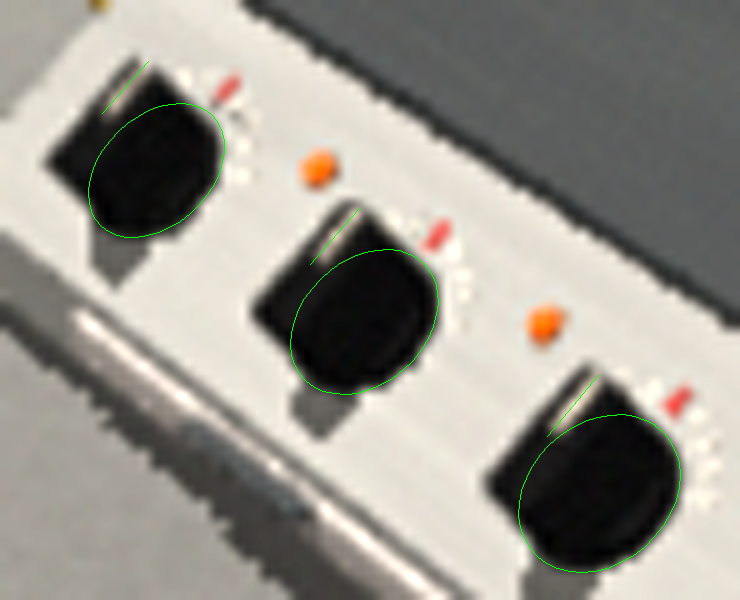

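The installed knob sits flush, centred and aligned like the fixed ones, and nothing else looks moved. The arm is clear, so I'll hand in.

Run:
```python
from h import *
print(bot.get_state()["t"]);bot.job_done()
```

```text
26.4917
the job is handed in; nothing more can be done
```

The job is handed in at 26.5 s. The spare nearer the robot fits and is on the bare left spindle with its line at the off mark; the other spare is in the aluminium tray beside the griddle.

- **Fit:** the near spare slid on to within 1 mm of home at about 2 N. The 5 N threshold then stopped it 0.8 mm below the estimated panel height, which is within calibration error. I never tried the other spare on the spindle; I took it as the misfit because the first went fully home.
- **Final pictures:** the fitted knob sits flush and centred like the fixed knobs. Its pointer line reads 3° off straight up the slope, against 1° and 2° for the fixed ones by the same measure. The other knob lies in the tray, the arm is clear, and nothing else looks moved.
- **Check that disagreed:** the colour mask caught only 11 mm of the fitted knob's line, against 17–18 mm on the fixed ones. A zoomed overlay showed the whole line in place, so I put this down to the mask.

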